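# Shake the chocolate nuts into the snack dish

## Task

At the coffee bar, first set the white oblong dish on the pale mark in front of the tilting jar, lengthwise along the mark. Then, with the jar upright, turn the red bar of the dial on its lid until the widest window stands fully over the jar's pouring opening, and swing the jar over by its red crank handle, rocking it if need be, until all four chocolate nuts have dropped into the dish. Swing the jar fully back upright, leaving the dial at its widest and the dish with its nuts on the mark, and do not disturb the other things on the bar.

Things in the scene. Friction and masses are not known exactly. Their poses are not given: they have to be found in the camera images.
- dish_center (a point): centre (half-way up) of the white oblong ceramic dish: open box 120 mm long (its x axis) x 62 mm wide (its y axis) x 42 mm high, walls 4 mm, 0.22 kg, standing loose on the bar; it can be held across its 62 mm width
- catch (a point): centre of the pale 128 x 70 mm mark on top of the fixed stand's steel base plate (6 mm thick), where the dish belongs; x axis: the mark's long direction, pointing from the jar outwards (the pouring direction), y to its left, z up. Two uprights, 156 mm high and 120 mm apart, stand 112 mm behind this point. The stand's place and yaw differ each time
- pivot (a point): point on the jar's level tipping axle (along this point's y axis), midway between the uprights; 135 mm above the bar, 112 mm behind catch. Axes as catch. The clear jar, 90 mm across, reaches 45 mm below and 79 mm above this point; the black lid under the dial has one pouring opening, a 110 degree sector on the dish side (red tab on the rim)
- jar (a joint): tip of the jar (rad): 0 = upright, on its stop; grows as its top swings towards the dish (about the pivot's +y), up to 2.0; past about 1.7 it slopes downward and what is inside rolls to the lid and out of a wide enough opening; if pieces jam, rock it back to about 1.2 and over again. Stiff axle (0.3 N m, 5 N at the crank): it stays where it is left
- crank_grip (a point): middle of the red crank handle: round bar 14 mm thick, 62 mm long, parallel to the axle, 110 mm to the pivot's -y side, 60 mm from the axle line: 46 mm behind and 39 mm above it when upright, 54 mm in front and 25 mm above at tip 2.0. Its inner end meets the crank arm; otherwise free all round. It does not spin on itself: hold it loosely or let it turn in the grip
- dial (a joint): turn of the dial on the lid (rad), counter-clockwise from above positive, range -2.0 to 2.45: closed at -1.83, fine slot at -0.44, medium slot at 0.44, widest window (110 degrees) fully over the pouring opening at 2.18. Starts past medium, 1.1 to 1.5 short of the widest. Friction 0.05 N m, no clicks; the stop at 2.45 lies past the widest setting. Nuts jam unless near the widest
- dial_grip (a point): point on the dial's axis, in its red grip bar: bar 36 mm long (this point's x axis), 12 mm thick, 34 mm high; its top is 11 mm above this point, the white dial disc (92 mm across) 23 mm below. With the jar upright the point is 107.5 mm above the axle; it moves with the jar. At dial 0 the bar points along the pouring direction
- nut0_center (a point): centre of a brown chocolate nut, a ball 22 mm across, 10 g, at first on the floor of the jar
- nut1_center (a point): centre of a brown chocolate nut, a ball 22 mm across, 10 g, at first on the floor of the jar
- nut2_center (a point): centre of a brown chocolate nut, a ball 22 mm across, 10 g, at first on the floor of the jar
- nut3_center (a point): centre of a brown chocolate nut, a ball 22 mm across, 10 g, at first on the floor of the jar
- cup: white cup with handle on a saucer, 132 mm across, 62 mm high (loose; leave it alone; origin at its underside)
- syrup: pink bottle, 52 mm across, 170 mm high (loose; leave it alone; origin at its underside)
- sauce: off-white bottle, 60 mm across, 190 mm high (loose; leave it alone; origin at its underside)
- sugar: glass bowl of sugar sachets, 110 mm across, 45 mm high (loose; leave it alone; origin at its underside)
- jug: steel milk jug with one handle, 76 mm across, 95 mm high (loose; leave it alone; origin at its underside)
- spoon: steel spoon lying flat, 150 mm long (loose; leave it alone; origin at its underside)
Not all that is in view belongs to the job. Leave any purple or turquoise look-alike of the part that bears dish_center alone.

How it is judged (in metres and radians):
On the way, in this order (a step that is already met when the one before it is completed fails the run):
1. the dish stands on the mark, lengthwise (horizontal distance between dish_center and catch below 0.025 m and height (world z) of dish_center below 0.032 m and angle between dish_center's own z axis and vertical below 0.1 rad and angle between the x axis of dish_center and the x axis of catch, either way round below 0.3 rad and contact force between the fingers and dish below 0.1 N), for 0.2 s.
2. with the jar still upright, the dial is at the widest window (value of joint dial between 1.98 and 2.38 rad and value of joint jar below 0.3 rad), for 0.2 s.
3. the jar is tipped over and all four nuts are in the dish (x of nut0_center in the frame of dish_center between -0.06 and 0.06 m and y of nut0_center in the frame of dish_center between -0.031 and 0.031 m and z of nut0_center in the frame of dish_center between -0.021 and 0.021 m and x of nut1_center in the frame of dish_center between -0.06 and 0.06 m and y of nut1_center in the frame of dish_center between -0.031 and 0.031 m and z of nut1_center in the frame of dish_center between -0.021 and 0.021 m and x of nut2_center in the frame of dish_center between -0.06 and 0.06 m and y of nut2_center in the frame of dish_center between -0.031 and 0.031 m and z of nut2_center in the frame of dish_center between -0.021 and 0.021 m and x of nut3_center in the frame of dish_center between -0.06 and 0.06 m and y of nut3_center in the frame of dish_center between -0.031 and 0.031 m and z of nut3_center in the frame of dish_center between -0.021 and 0.021 m and value of joint jar above 1.4 rad), for 0.1 s.
At the end, for the whole second after the job is handed in: all four nuts lie inside the dish; the dish stands upright and at rest on the base plate, its centre within 25 mm of the mark's centre and within 0.3 rad of lengthwise; the jar is upright (tip under 0.15 rad); the dial within 0.2 rad of its widest setting (2.18) (x of nut0_center in the frame of dish_center between -0.06 and 0.06 m and y of nut0_center in the frame of dish_center between -0.031 and 0.031 m and z of nut0_center in the frame of dish_center between -0.021 and 0.021 m and x of nut1_center in the frame of dish_center between -0.06 and 0.06 m and y of nut1_center in the frame of dish_center between -0.031 and 0.031 m and z of nut1_center in the frame of dish_center between -0.021 and 0.021 m and x of nut2_center in the frame of dish_center between -0.06 and 0.06 m and y of nut2_center in the frame of dish_center between -0.031 and 0.031 m and z of nut2_center in the frame of dish_center between -0.021 and 0.021 m and x of nut3_center in the frame of dish_center between -0.06 and 0.06 m and y of nut3_center in the frame of dish_center between -0.031 and 0.031 m and z of nut3_center in the frame of dish_center between -0.021 and 0.021 m and horizontal distance between dish_center and catch below 0.025 m and height (world z) of dish_center below 0.032 m and angle between dish_center's own z axis and vertical below 0.1 rad and angle between the x axis of dish_center and the x axis of catch, either way round below 0.3 rad and value of joint dial between 1.98 and 2.38 rad and value of joint jar below 0.15 rad and linear speed of dish below 0.02 m/s); the robot touches nothing.
It fails at once if another thing on the bar is pushed more than 30 mm (distance of any of cup, syrup, sauce, sugar, jug, spoon from where it was at the start of the episode above 0.03 m).
It fails at once if a cup, bottle, bowl or jug is tipped over (angle between any of cup, syrup, sauce, sugar, jug's own z axis and vertical above 0.5 rad).
It also fails if it takes over 64 s, if anything falls off the work surface, if the arm or the gripper's body presses on something with over 40 N, if the wrist force passes 120 N, or if a joint passes its speed limit or range.

## Robot

A 6-joint arm with a two-finger parallel gripper is mounted at the origin on the work surface. World frame = base frame: x ahead of the robot, y to its left, z up, the work surface at z = 0. Lengths are in mm, angles in rad, forces in N, time in s.
With the tool pointing down it reaches from about 400 to 925 mm from the base axis. Payload 12.5 kg.
Tool frame: the origin (TCP) lies on the centre line of the jaws, within the pads' length; the fingertips stand 14 mm ahead of it and the grasp point (between the pads) lies 5 mm behind it; z points along the fingers, x is the direction in which the jaws open and shut, and the axes are right-handed (so a half turn about z gives the same grasp; the last joint's range is limited). The gripper opens to 95 mm and grips with 3 to 60 N. Pads are 20 mm wide; open, the fingers measure 119 mm over their backs; the gripper's body (75 mm by 180 mm) begins 59 mm behind the grasp point.
Start: joints at [1.024, 0.491, 1.559, -0, 1.092, -0.106], TCP at [266.65, 565.281, 228.661] pointing down, gripper open.
Joint ranges: [-3.1, 3.1], [-0.84, 2.19], [0.05, 2.79], [-1.13, 4.28], [0.06, 2.93], [-2.69, 2.69]. Speed limits (rad/s): [2.22, 2.22, 2.79, 3.14, 3.14, 3.14].

## Interface

Orientations are given as [roll, pitch, yaw] about the fixed x, y, z axes, in that order (R = Rz(yaw) Ry(pitch) Rx(roll)).
In Python, from cell import state, read_camera, job_done gives the robot as it stands.
- The arm moves only by the shell command python3 -m handwheel 'ROWS'. ROWS is JSON, a list of rows, each an object of numbers: "hand": the finger opening in m, from 0 to 0.0951; "x", "y", "z": the shift along the world's x, y, z in m; "spin": the turn about the world's z in units of 5 degrees (1.0 is 5 degrees). In form: [{"hand": .., "x": .., "y": .., "z": .., "spin": ..}, ...]. A call has 1 to 20 rows; each row is the pose to reach, as a shift and turn from the pose commanded when the call began; what a row does not reach only later rows make up. A row lasts 1/12 s, in which the tool goes at most 41.7 mm and 7.16 degrees, less where a joint would pass 70% of its speed; a pose out of reach is approached as far as the arm can. A call with a gripper value outside its range is refused whole. The fingers move at their own pace and stop on an object; the grip force is fixed at half the most. Time passes only in rows, so rows that repeat a pose let the fingers close. It gives the time, the measured TCP pose, the force and the opening at its end, in the units of the state.
- state(): the state, without advancing time (a new reading comes with each control period).
- read_camera(name): name is "side" or "top"; returns a dict with "img" (384x512x3 uint8, red, green, blue), "fx", "fy", "cx", "cy" (pixels), "D" ([k1, k2, p1, p2, k3] as OpenCV has them; the pictures are not rectified), "T" (4x4, takes a point from camera to world coordinates). Camera axes: x right, y down, z forward; pixel columns grow to the right and rows downward; lengths in mm; the calibration is good to about 2 mm. A picture is of the moment at which its call begins. There is no depth.
- job_done(): hands the job in, once; it reports no verdict.
The state is a dict: "t": time; "joints": joint angles; "qvel": joint speeds; "tau": joint torques, N m; "eef_pos": TCP position; "tcp_rot": TCP orientation; "ft_force": force on the tool from outside, world axes, zero at the start; "moment": the same for the moment, N m; "opening": opening from 0.0 (shut) to 1.0 (fully open).
Only numpy, scipy, OpenCV 4.12 (cv2) and the standard library are available. Lean on these libraries where they do the work, as an engineer would, in place of code of your own. Each camera call takes 0.05 s, during which the arm holds its last target. There are 200 camera calls.

## Working session

There is one attempt and no reset: what is moved stays moved. The work goes in short steps, Python scripts to look and compute and a shell command to move; the robot and the scene stay as the last step left them, time stands still between calls to the robot, and variables do not carry over. Pictures are saved under pics/ and viewed, about 8 in all and at most 12, crops included, and the job is handed in when it is done.

```bash
mkdir -p pics; ls; python3 - <<'E'
from cell import state, read_camera
import cv2,numpy as np
print(state())
for n in("side","top"):
    c=read_camera(n); cv2.imwrite(f"pics/{n}0.png",cv2.resize(c["img"][:,:,::-1],(800,600),interpolation=cv2.INTER_CUBIC))
    print(n,c["fx"],c["fy"],c["cx"],c["cy"],c["D"],np.round(c["T"],3).tolist())
E
```

```text
pics
{'t': 0.0, 'joints': array([ 1.02441330e+00,  4.91561616e-01,  1.55944982e+00,  9.03659482e-06,
        1.09167647e+00, -1.05573534e-01]), 'qvel': array([ 1.12758500e-03, -1.36380816e-03,  1.36141953e-03, -7.93692583e-05,
       -2.52667764e-03, -2.01117199e-03]), 'tau': array([ 5.69244839e-04, -6.12635565e+01, -2.58194089e+01,  6.92756195e-02,
        4.81048494e-02, -7.45157809e-05]), 'eef_pos': array([266.51624228, 565.08069353, 228.06033067]), 'tcp_rot': array([-3.14146927e+00,  1.08830059e-03,  1.12998273e+00]), 'ft_force': array([ 0.13781659,  0.53350324, -0.08409416]), 'moment': array([-0.02046695, -0.00954339, -0.00266993]), 'opening': 0.9998211047444246}
side 426.76425362532075 426.76425362532075 255.47018595950001 199.96966664436843 [-0.13161873  0.          0.          0.          0.        ] [[0.991, -0.06, 0.119, 283.654], [-0.133, -0.52, 0.844, -1061.601], [0.011, -0.852, -0.523, 822.353], [0.0, 0.0, 0.0, 1.0]]
top 379.1411098036942 379.1411098036942 254.4223878045725 193.2828560016339 [-0.08605258  0.          0.          0.          0.        ] [[-0.028, -0.996, 0.084, 347.997], [-1.0, 0.027, -0.016, 20.529], [0.014, -0.085, -0.996, 1327.456], [0.0, 0.0, 0.0, 1.0]]
```

View pics/side0.png

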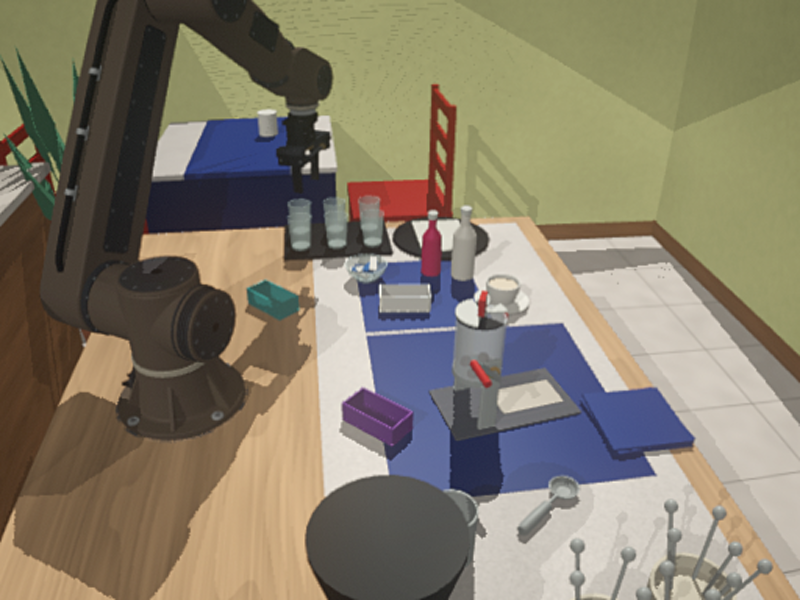

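View pics/top0.png

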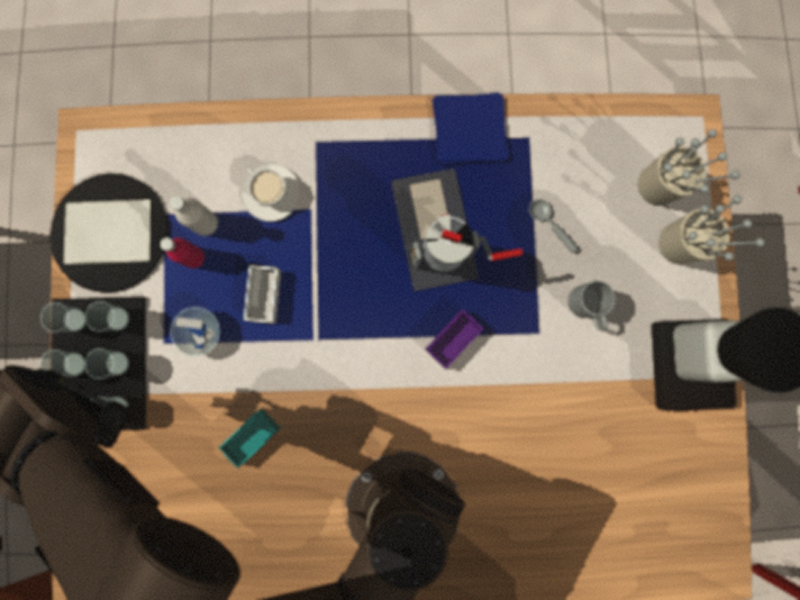

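The side view shows the white dish at (405,297), and the stand with its mark at (535,392). In the top view the dish is at (262,293), the mark at (430,203), the dial at (452,237) and the crank at (505,254).

```bash
cat > h.py <<'E'
import cv2,numpy as np
from cell import state, read_camera
def ray(c,p):
    K=np.array([[c["fx"],0,c["cx"]],[0,c["fy"],c["cy"]],[0,0,1.]])
    u=cv2.undistortPoints(np.array(p,float).reshape(-1,1,2),K,np.array(c["D"],float)).reshape(-1,2)
    T=np.array(c["T"]); return T[:3,3],np.c_[u,np.ones(len(u))]@T[:3,:3].T
def onz(c,p,z):
    o,d=ray(c,p); return o+d*((z-o[2])/d[:,2])[:,None]
def pix(c,P):
    K=np.array([[c["fx"],0,c["cx"]],[0,c["fy"],c["cy"]],[0,0,1.]]); T=np.linalg.inv(np.array(c["T"]))
    return cv2.projectPoints(np.array(P,float).reshape(-1,3),cv2.Rodrigues(T[:3,:3])[0],T[:3,3],K,np.array(c["D"],float))[0].reshape(-1,2)
def tri(c1,p1,c2,p2):
    o1,d1=ray(c1,[p1]);o2,d2=ray(c2,[p2]);A=np.c_[d1[0],-d2[0]]
    s=np.linalg.lstsq(A,o2-o1,rcond=None)[0];a=o1+s[0]*d1[0];b=o2+s[1]*d2[0]
    return (a+b)/2,np.linalg.norm(a-b)
def blobs(m,n=15):
    k,l,s,ce=cv2.connectedComponentsWithStats(m.astype(np.uint8)); return [(l==i) for i in range(1,k) if s[i,4]>n]
def red(img):
    h=cv2.cvtColor(img,cv2.COLOR_RGB2HSV); return ((h[...,0]<8)|(h[...,0]>173))&(h[...,1]>150)&(h[...,2]>90)
def ctr(b):
    ys,xs=np.nonzero(b); return np.array([xs.mean(),ys.mean()])
E
python3 - <<'E'
from h import *
t=read_camera("top");s=read_camera("side")
np.save("pics/t0.npy",t);np.save("pics/s0.npy",s)
a=t["img"][85:225,145:345]
cv2.imwrite("pics/crop0.png",cv2.resize(a[:,:,::-1],None,fx=4,fy=4,interpolation=cv2.INTER_NEAREST))
for n,c in(("t",t),("s",s)):
    for b in blobs(red(c["img"])):
        ys,xs=np.nonzero(b);print(n,ctr(b).round(1),b.sum(),xs.min(),xs.max(),ys.min(),ys.max())
h=cv2.cvtColor(t["img"],cv2.COLOR_RGB2HSV)
for y,x in((115,268),(130,272),(175,262),(120,292),(140,275),(145,300),(190,168),(172,168),(200,160)):print(y,x,t["img"][y,x],h[y,x])
E
```

```text
t [289.1 150.4] 53 283 295 148 153
t [115.4 161.9] 79 107 121 156 166
t [323.7 162.5] 83 315 333 160 166
t [496.7 373. ] 66 482 511 363 383
s [265.3 114.7] 1836 223 290 54 141
s [ 9.6 84. ] 23 5 14 80 88
s [308.4 193.6] 45 307 311 187 201
s [307.3 238.7] 85 301 313 231 247
115 268 [71 70 70] [ 0  4 71]
130 272 [157 146 125] [ 20  52 157]
175 262 [37 43 67] [114 114  67]
120 292 [60 60 62] [120   8  62]
140 275 [153 142 122] [ 19  52 153]
145 300 [28 31 48] [116 106  48]
190 168 [95 93 84] [25 30 95]
172 168 [141 140 130] [ 27  20 141]
200 160 [96 96 85] [30 29 96]
```

View pics/crop0.png

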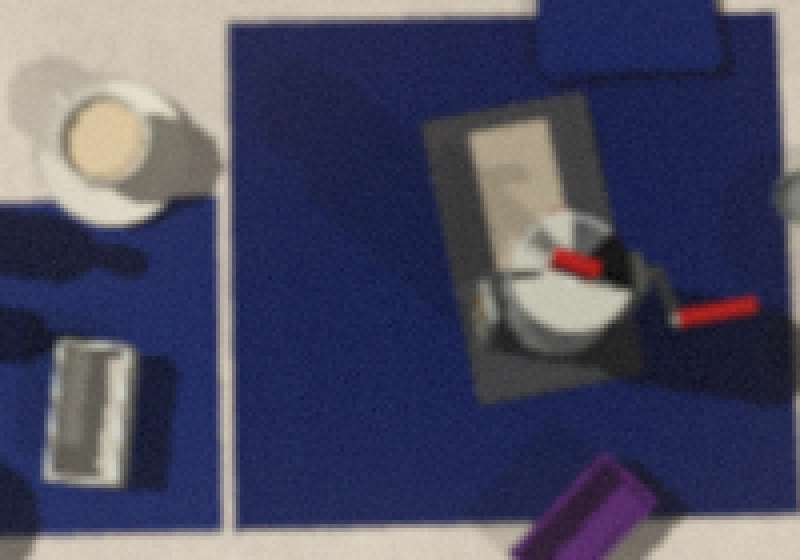

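```bash
python3 - <<'E'
from h import *
t=np.load("pics/t0.npy",allow_pickle=True).item();s=np.load("pics/s0.npy",allow_pickle=True).item()
h=cv2.cvtColor(t["img"],cv2.COLOR_RGB2HSV).astype(int)
def box(m,z):
    ys,xs=np.nonzero(m); P=onz(t,np.c_[xs,ys],z)[:,:2].astype(np.float32)
    r=cv2.minAreaRect(P); return np.array(r[0]).round(1),np.array(r[1]).round(1),round(r[2],1),cv2.boxPoints(r).round(1).tolist()
W=np.zeros(h.shape[:2],bool)
d=W.copy();d[165:210,152:182]=True
m=d&(h[...,1]<95)&(h[...,2]>45)&(h[...,2]>0)
m=max(blobs(m),key=lambda b:b.sum()); print("dish",m.sum(),box(m,42),box(m,0))
b=m&(h[...,2]>110);print(" bright",box(b,42))
p=W.copy();p[100:190,245:310]=True
mk=p&(abs(h[...,0]-19)<8)&(h[...,1]>38)&(h[...,1]<80)&(h[...,2]>95)
mk=max(blobs(mk),key=lambda b:b.sum());print("mark",mk.sum(),box(mk,6))
ys,xs=np.nonzero(mk);P=onz(t,np.c_[xs,ys],6)[:,:2]
pl=p&(h[...,1]<60)&(h[...,2]>40)
pl=max(blobs(pl),key=lambda b:b.sum());print("plate",pl.sum(),box(pl,6))
# edges of plate by rows -> lines (upper half)
L=[];R=[]
for y in range(118,140):
    x=np.nonzero(pl[y])[0];L.append([x.min()-.5,y]);R.append([x.max()+.5,y])
L2=[[np.nonzero(pl[y])[0].min()-.5,y] for y in range(118,180) if not 151<y<175]
for n,q in(("L",L2),("R",R)):
    Q=onz(t,q,6)[:,:2].astype(np.float32);v=cv2.fitLine(Q,cv2.DIST_HUBER,0,.01,.01).ravel();print(n,v.round(3),np.arctan2(v[1],v[0]).round(3))
for n,m2 in(("markL",0),("markR",1)):
    q=[]
    for y in range(119,136):
        x=np.nonzero(mk[y])[0];q.append([x.min()-.5 if m2==0 else x.max()+.5,y])
    Q=onz(t,q,6)[:,:2].astype(np.float32);v=cv2.fitLine(Q,cv2.DIST_HUBER,0,.01,.01).ravel();print(n,v.round(3),np.arctan2(v[1],v[0]).round(3))
q=[]
for x in range(264,280):
    y=np.nonzero(mk[:,x])[0];q.append([x,y.min()-.5])
Q=onz(t,q,6)[:,:2].astype(np.float32);v=cv2.fitLine(Q,cv2.DIST_HUBER,0,.01,.01).ravel();print("markTop",v.round(3),np.arctan2(v[1],v[0]).round(3))
print("crank",tri(t,(323.7,162.5),s,(307.3,238.7)),onz(t,[(323.7,162.5)],174))
ms=[b for b in blobs(red(t["img"])) if abs(ctr(b)-[289,150]).max()<3][0]
print("bar",onz(t,[ctr(ms)],135+118.5),box(ms,253.5))
for b in blobs(red(t["img"])):
    if abs(ctr(b)-[323,162]).max()<5: print("crankbox",box(b,181))
E
```

```text
dish 851 (array([484.3, 295.1]), array([ 79.8, 131. ]), 83.9, [[414.8999938964844, 262.3999938964844], [545.0999755859375, 248.39999389648438], [553.5999755859375, 327.79998779296875], [423.3999938964844, 341.79998779296875]]) (array([488.7, 304.1]), array([ 82.5, 135.3]), 83.9, [[417.1000061035156, 270.29998779296875], [551.5999755859375, 255.89999389648438], [560.4000244140625, 337.8999938964844], [425.8999938964844, 352.29998779296875]])
 bright (array([484. , 299.7]), array([ 70.6, 125.4]), 83.5, [[417.70001220703125, 271.79998779296875], [542.2999877929688, 257.5], [550.2999877929688, 327.6000061035156], [425.70001220703125, 341.8999938964844]])
mark 572 (array([673.2, -80. ]), array([129.3,  73.1]), 10.2, [[603.0, -55.5], [616.0, -127.5], [743.2999877929688, -104.5], [730.2999877929688, -32.5]])
plate 2751 (array([ 628.1, -102.8]), array([257.8, 179. ]), 10.2, [[485.29998779296875, -37.599998474121094], [517.0, -213.6999969482422], [770.7999877929688, -168.0], [739.0999755859375, 8.100000381469727]])
L [ 9.84000e-01  1.78000e-01  6.49859e+02 -8.60100e+00] 0.179
R [ 9.86000e-01  1.67000e-01  6.91598e+02 -1.51895e+02] 0.168
markL [ 9.84000e-01  1.80000e-01  6.95458e+02 -3.89860e+01] 0.181
markR [ 9.87000e-01  1.59000e-01  6.92050e+02 -1.13608e+02] 0.159
markTop [ 1.60000e-01 -9.87000e-01  7.37179e+02 -7.06250e+01] -1.411
crank (array([ 536.53909678, -215.56105883,  172.4099023 ]), np.float64(2.3671629030536554)) [[ 535.09577403 -215.01639932  174.        ]]
bar [[ 559.86167563 -100.22431033  253.5       ]] (array([559.9, -99.9]), array([34.3, 13.5]), 74.4, [[548.7999877929688, -114.5999984741211], [561.7999877929688, -118.30000305175781], [571.0, -85.30000305175781], [558.0, -81.5999984741211]])
crankbox (array([ 534.2, -214.5]), array([13.7, 58. ]), 8.1, [[523.2999877929688, -186.8000030517578], [531.5, -244.1999969482422], [545.0999755859375, -242.3000030517578], [536.9000244140625, -184.89999389648438]])
```

The crop shows the plate yawed 10°, the mark cut off at its near end by the jar, the red bar near (577,264) and the crank at (715,312). From this I get: catch (672.5,-80), yaw 0.174, pivot (562,-100), dial about 1.12, and dish (485,302.5) with its long axis at -6.3°.

```bash
python3 -m handwheel '[{"hand":0.095,"x":0.1,"y":-0.12,"z":0.03,"spin":1.4},{"hand":0.095,"x":0.1,"y":-0.12,"z":0.03,"spin":2.4},{"hand":0.095,"x":0.1,"y":-0.12,"z":0.03,"spin":3.8},{"hand":0.095,"x":0.1,"y":-0.12,"z":0.03,"spin":3.8},{"hand":0.095,"x":0.218,"y":-0.263,"z":-0.05,"spin":3.8},{"hand":0.095,"x":0.218,"y":-0.263,"z":-0.1,"spin":3.8},{"hand":0.095,"x":0.218,"y":-0.263,"z":-0.1,"spin":3.8},{"hand":0.095,"x":0.218,"y":-0.263,"z":-0.1,"spin":3.8},{"hand":0.095,"x":0.218,"y":-0.263,"z":-0.1,"spin":3.8},{"hand":0.095,"x":0.218,"y":-0.263,"z":-0.1,"spin":3.8},{"hand":0.095,"x":0.218,"y":-0.263,"z":-0.1,"spin":3.8},{"hand":0.095,"x":0.218,"y":-0.263,"z":-0.1,"spin":3.8},{"hand":0.095,"x":0.218,"y":-0.263,"z":-0.1,"spin":3.8}]'; python3 - <<'E'
from h import *
ims=[]
for n in("top","side"):
    c=read_camera(n); p=pix(c,[[485,302.5,42]])[0].astype(int); a=c["img"][max(0,p[1]-70):p[1]+70,max(0,p[0]-65):p[0]+65]
    ims.append(cv2.resize(a,(390,420)))
cv2.imwrite("pics/g1.png",np.hstack(ims)[:,:,::-1])
E
```

```text
t: 1.28
eef_pos: [484.5, 303.0, 129.4]
tcp_rot: [3.141, -0.001, 1.462]
ft_force: [-0.7, -0.4, -0.3]
opening: 0.999
```

View pics/g1.png

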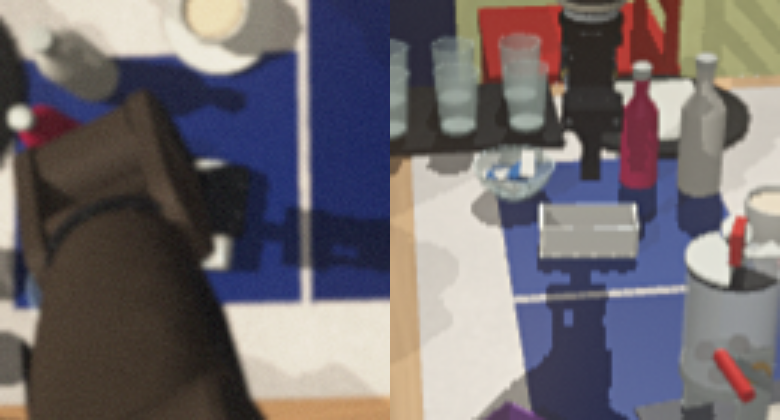

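The side crop shows the gripper centred above the dish, which spans columns 540–637, and clear of the bottles and bowl. I'll descend and grip.

```bash
python3 -m handwheel '[{"hand":0.095,"z":-0.035},{"hand":0.095,"z":-0.07},{"hand":0.095,"z":-0.097},{"hand":0.095,"z":-0.097},{"hand":0.095,"z":-0.097},{"hand":0.055,"z":-0.097},{"hand":0.055,"z":-0.097},{"hand":0.055,"z":-0.097},{"hand":0.055,"z":-0.097},{"hand":0.055,"z":-0.097},{"hand":0.055,"z":-0.097},{"hand":0.055,"z":-0.08},{"hand":0.055,"z":-0.05},{"hand":0.055,"z":-0.01},{"hand":0.055,"z":0.01},{"hand":0.055,"z":0.01}]'
```

```text
invalid input
```

```bash
python3 -m handwheel '[{"hand":0.095,"x":0,"y":0,"z":-0.035,"spin":0},{"hand":0.095,"x":0,"y":0,"z":-0.07,"spin":0},{"hand":0.095,"x":0,"y":0,"z":-0.097,"spin":0},{"hand":0.095,"x":0,"y":0,"z":-0.097,"spin":0},{"hand":0.095,"x":0,"y":0,"z":-0.097,"spin":0},{"hand":0.055,"x":0,"y":0,"z":-0.097,"spin":0},{"hand":0.055,"x":0,"y":0,"z":-0.097,"spin":0},{"hand":0.055,"x":0,"y":0,"z":-0.097,"spin":0},{"hand":0.055,"x":0,"y":0,"z":-0.097,"spin":0},{"hand":0.055,"x":0,"y":0,"z":-0.097,"spin":0},{"hand":0.055,"x":0,"y":0,"z":-0.097,"spin":0},{"hand":0.055,"x":0,"y":0,"z":-0.08,"spin":0},{"hand":0.055,"x":0,"y":0,"z":-0.05,"spin":0},{"hand":0.055,"x":0,"y":0,"z":-0.01,"spin":0},{"hand":0.055,"x":0,"y":0,"z":0.01,"spin":0},{"hand":0.055,"x":0,"y":0,"z":0.01,"spin":0}]'
python3 - <<'E'
from h import *
c=read_camera("side"); np.save("pics/s1.npy",c); p=pix(c,[[485,302.5,120]])[0].astype(int)
cv2.imwrite("pics/g2.png",cv2.resize(c["img"][p[1]-60:p[1]+60,p[0]-70:p[0]+70,::-1],(560,480)))
E
```

```text
t: 2.72
eef_pos: [486.1, 303.0, 142.9]
tcp_rot: [3.136, -0.004, 1.462]
ft_force: [0.5, -0.5, -2.7]
opening: 0.651
```

View pics/g2.png

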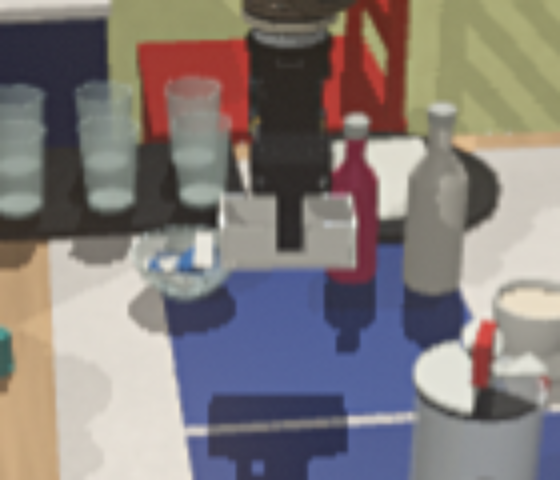

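The dish is held level and the finger column (290) is mid-length of it (220–356). I'll carry it round the front of the jar.

```bash
python3 -m handwheel '[{"hand":0.055,"x":0.015,"y":-0.03,"z":0,"spin":0.5},{"hand":0.055,"x":0.03,"y":-0.06,"z":0,"spin":1},{"hand":0.055,"x":0.05,"y":-0.09,"z":0,"spin":1.5},{"hand":0.055,"x":0.075,"y":-0.12,"z":0,"spin":2},{"hand":0.055,"x":0.105,"y":-0.145,"z":0,"spin":2.5},{"hand":0.055,"x":0.135,"y":-0.17,"z":0,"spin":3},{"hand":0.055,"x":0.165,"y":-0.195,"z":0,"spin":3.25},{"hand":0.055,"x":0.185,"y":-0.225,"z":0,"spin":3.25},{"hand":0.055,"x":0.198,"y":-0.255,"z":0,"spin":3.25},{"hand":0.055,"x":0.2,"y":-0.285,"z":0,"spin":3.25},{"hand":0.055,"x":0.198,"y":-0.315,"z":0,"spin":3.25},{"hand":0.055,"x":0.195,"y":-0.345,"z":0,"spin":3.25},{"hand":0.055,"x":0.19,"y":-0.37,"z":-0.01,"spin":3.25},{"hand":0.055,"x":0.188,"y":-0.382,"z":-0.03,"spin":3.25},{"hand":0.055,"x":0.188,"y":-0.382,"z":-0.05,"spin":3.25},{"hand":0.055,"x":0.188,"y":-0.382,"z":-0.07,"spin":3.25},{"hand":0.055,"x":0.188,"y":-0.382,"z":-0.085,"spin":3.25},{"hand":0.055,"x":0.188,"y":-0.382,"z":-0.085,"spin":3.25},{"hand":0.055,"x":0.188,"y":-0.382,"z":-0.085,"spin":3.25}]'
python3 - <<'E'
from h import *
c=read_camera("side"); np.save("pics/s1.npy",c); p=pix(c,[[650,-80,60]])[0].astype(int)
cv2.imwrite("pics/g3.png",cv2.resize(c["img"][p[1]-60:p[1]+60,p[0]-70:p[0]+70,::-1],(700,600)))
E
```

```text
t: 4.35
eef_pos: [671.7, -79.5, 51.5]
tcp_rot: [-3.138, -0.002, 1.745]
ft_force: [0.2, -0.0, -2.0]
opening: 0.652
```

View pics/g3.png

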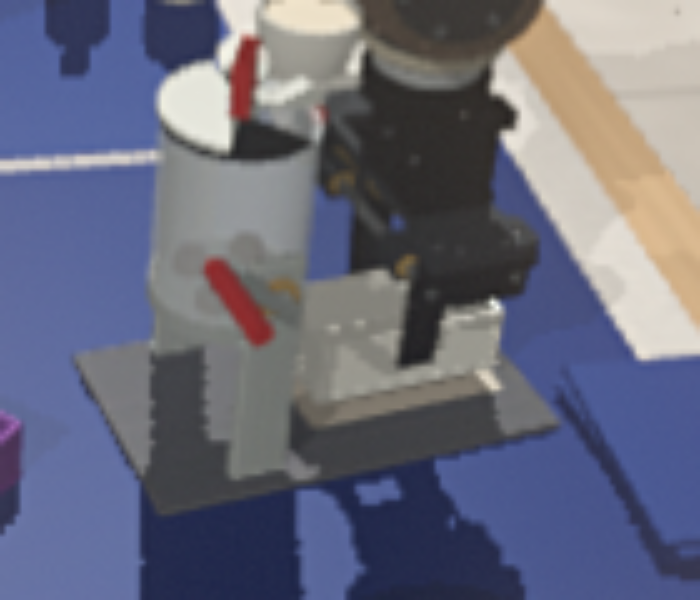

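The dish hangs over the mark, aligned and clear of the jar. I'll lower it, release, and go up.

```bash
python3 -m handwheel '[{"hand":0.055,"x":0,"y":0,"z":-0.007,"spin":0},{"hand":0.055,"x":0,"y":0,"z":-0.0135,"spin":0},{"hand":0.055,"x":0,"y":0,"z":-0.0135,"spin":0},{"hand":0.055,"x":0,"y":0,"z":-0.0135,"spin":0},{"hand":0.095,"x":0,"y":0,"z":-0.0135,"spin":0},{"hand":0.095,"x":0,"y":0,"z":-0.0135,"spin":0},{"hand":0.095,"x":0,"y":0,"z":-0.0135,"spin":0},{"hand":0.095,"x":0,"y":0,"z":-0.0135,"spin":0},{"hand":0.095,"x":0,"y":0,"z":-0.0135,"spin":0},{"hand":0.095,"x":0,"y":0,"z":0.02,"spin":0},{"hand":0.095,"x":0,"y":0,"z":0.06,"spin":0},{"hand":0.095,"x":0,"y":0,"z":0.1,"spin":0},{"hand":0.095,"x":0,"y":0,"z":0.14,"spin":0},{"hand":0.095,"x":0,"y":0,"z":0.18,"spin":0},{"hand":0.095,"x":0,"y":0,"z":0.22,"spin":0},{"hand":0.095,"x":0,"y":0,"z":0.25,"spin":0},{"hand":0.095,"x":0,"y":0,"z":0.26,"spin":0},{"hand":0.095,"x":0,"y":0,"z":0.26,"spin":0}]'
python3 - <<'E'
from h import *
c=read_camera("side"); np.save("pics/s1.npy",c)
# dish expected corners vs picture
a=.174;ex=np.array([np.cos(a),np.sin(a),0]);ey=np.array([-ex[1],ex[0],0]);C=np.array([672.5,-80,0])
P=[C+i*60*ex+j*31*ey+[0,0,48] for i in(1,-1) for j in(1,-1)]
q=pix(c,P);print(q.round(1))
p=pix(c,[[650,-80,60]])[0].astype(int);f=5
im=cv2.resize(c["img"][p[1]-60:p[1]+60,p[0]-70:p[0]+70,::-1],None,fx=f,fy=f)
for u in q: cv2.circle(im,tuple(((u-p+[70,60]+.5)*f).astype(int)),3,(0,255,0),-1)
cv2.imwrite("pics/g4.png",im)
E
```

```text
t: 5.9
eef_pos: [673.2, -79.8, 316.9]
tcp_rot: [3.137, 0.002, 1.745]
ft_force: [0.7, -0.1, -0.5]
opening: 1.002
[[349.8 232.6]
 [359.6 244.1]
 [314.7 239.4]
 [323.5 251.6]]
```

View pics/g4.png

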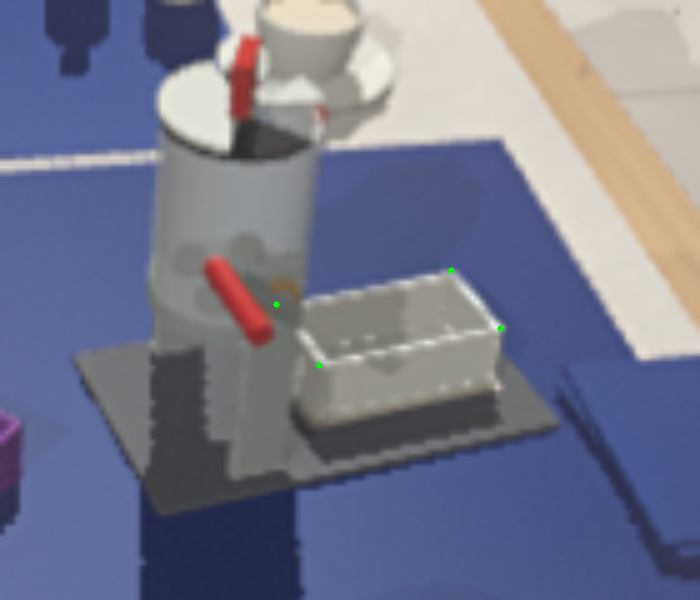

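The dish sits on the mark, its rim corners matching the predicted points to about 2 px. Next I'll go above the dial, jaws across the bar.

```bash
python3 -m handwheel '[{"hand":0.05,"x":-0.02,"y":-0.004,"z":0,"spin":-1.4},{"hand":0.05,"x":-0.04,"y":-0.008,"z":0,"spin":-2.8},{"hand":0.05,"x":-0.06,"y":-0.012,"z":0,"spin":-4.2},{"hand":0.05,"x":-0.08,"y":-0.016,"z":0,"spin":-5.6},{"hand":0.05,"x":-0.1,"y":-0.02,"z":0,"spin":-7},{"hand":0.05,"x":-0.1115,"y":-0.0202,"z":0,"spin":-8.4},{"hand":0.05,"x":-0.1115,"y":-0.0202,"z":0,"spin":-9.8},{"hand":0.05,"x":-0.1115,"y":-0.0202,"z":0,"spin":-11.2},{"hand":0.05,"x":-0.1115,"y":-0.0202,"z":0,"spin":-12.6},{"hand":0.05,"x":-0.1115,"y":-0.0202,"z":0,"spin":-14},{"hand":0.05,"x":-0.1115,"y":-0.0202,"z":0,"spin":-15.4},{"hand":0.05,"x":-0.1115,"y":-0.0202,"z":0,"spin":-16.8},{"hand":0.05,"x":-0.1115,"y":-0.0202,"z":0,"spin":-18.2},{"hand":0.05,"x":-0.1115,"y":-0.0202,"z":0,"spin":-19.6},{"hand":0.05,"x":-0.1115,"y":-0.0202,"z":0,"spin":-21},{"hand":0.05,"x":-0.1115,"y":-0.0202,"z":0,"spin":-22.4},{"hand":0.05,"x":-0.1115,"y":-0.0202,"z":0,"spin":-23.1},{"hand":0.05,"x":-0.1115,"y":-0.0202,"z":0,"spin":-23.1},{"hand":0.05,"x":-0.1115,"y":-0.0202,"z":0,"spin":-23.1},{"hand":0.05,"x":-0.1115,"y":-0.0202,"z":0,"spin":-23.1}]'
python3 -m handwheel '[{"hand":0.05,"x":0,"y":0,"z":-0.03,"spin":0},{"hand":0.05,"x":0,"y":0,"z":-0.05,"spin":0},{"hand":0.05,"x":0,"y":0,"z":-0.06,"spin":0},{"hand":0.05,"x":0,"y":0,"z":-0.06,"spin":0},{"hand":0.05,"x":0,"y":0,"z":-0.06,"spin":0}]'
```

```text
t: 7.62
eef_pos: [560.9, -99.9, 312.5]
tcp_rot: [-3.142, 0.002, -0.268]
ft_force: [-0.4, -0.0, -0.2]
opening: 0.525
t: 8.03
eef_pos: [561.3, -100.0, 253.8]
tcp_rot: [-3.142, 0.0, -0.27]
ft_force: [-0.1, 0.8, 0.5]
opening: 0.526
```

```bash
python3 -m handwheel '[{"hand":0.05,"x":0,"y":0,"z":-0.013,"spin":0},{"hand":0.05,"x":0,"y":0,"z":-0.013,"spin":0},{"hand":0.008,"x":0,"y":0,"z":-0.013,"spin":0},{"hand":0.008,"x":0,"y":0,"z":-0.013,"spin":0},{"hand":0.008,"x":0,"y":0,"z":-0.013,"spin":0},{"hand":0.008,"x":0,"y":0,"z":-0.013,"spin":0},{"hand":0.008,"x":0,"y":0,"z":-0.013,"spin":0},{"hand":0.008,"x":0,"y":0,"z":-0.013,"spin":0}]'
```

```text
t: 8.7
eef_pos: [561.2, -99.9, 240.9]
tcp_rot: [3.142, -0.0, -0.271]
ft_force: [0.2, -0.8, 0.1]
opening: 0.161
```

```bash
python3 -m handwheel '[{"hand":0.008,"x":0,"y":0,"z":0,"spin":0},{"hand":0.008,"x":0,"y":0,"z":0,"spin":0},{"hand":0.008,"x":0,"y":0,"z":0,"spin":0}]'
```

```text
t: 8.95
eef_pos: [561.3, -99.9, 240.9]
tcp_rot: [-3.142, -0.001, -0.271]
ft_force: [0.9, 0.2, 3.3]
opening: 0.127
```

```bash
python3 -m handwheel '[{"hand":0.008,"x":0,"y":0,"z":0,"spin":1},{"hand":0.008,"x":0,"y":0,"z":0,"spin":2},{"hand":0.008,"x":0,"y":0,"z":0,"spin":3},{"hand":0.008,"x":0,"y":0,"z":0,"spin":4},{"hand":0.008,"x":0,"y":0,"z":0,"spin":5},{"hand":0.008,"x":0,"y":0,"z":0,"spin":6},{"hand":0.008,"x":0,"y":0,"z":0,"spin":7},{"hand":0.008,"x":0,"y":0,"z":0,"spin":8},{"hand":0.008,"x":0,"y":0,"z":0,"spin":9},{"hand":0.008,"x":0,"y":0,"z":0,"spin":10},{"hand":0.008,"x":0,"y":0,"z":0,"spin":11},{"hand":0.008,"x":0,"y":0,"z":0,"spin":12.1},{"hand":0.008,"x":0,"y":0,"z":0,"spin":12.1},{"hand":0.008,"x":0,"y":0,"z":0,"spin":12.1},{"hand":0.008,"x":0,"y":0,"z":0,"spin":12.1}]'
python3 -m handwheel '[{"hand":0.03,"x":0,"y":0,"z":0,"spin":0},{"hand":0.03,"x":0,"y":0,"z":0,"spin":0},{"hand":0.03,"x":0,"y":0,"z":0,"spin":0},{"hand":0.03,"x":0,"y":0,"z":0,"spin":0},{"hand":0.03,"x":0,"y":0,"z":0.03,"spin":0},{"hand":0.03,"x":0,"y":0,"z":0.07,"spin":0},{"hand":0.03,"x":0,"y":0,"z":0.1,"spin":0},{"hand":0.03,"x":0,"y":0,"z":0.1,"spin":0}]'
```

```text
t: 10.2
eef_pos: [561.1, -100.0, 240.8]
tcp_rot: [3.141, -0.0, 0.782]
ft_force: [-1.6, -0.1, 4.6]
opening: 0.126
t: 10.87
eef_pos: [562.5, -100.2, 346.6]
tcp_rot: [3.134, -0.004, 0.785]
ft_force: [0.6, 0.6, 0.4]
opening: 0.316
```

```bash
python3 -m handwheel '[{"hand":0.045,"x":-0.004,"y":-0.03,"z":0,"spin":-1.4},{"hand":0.045,"x":-0.01,"y":-0.06,"z":0,"spin":-2.8},{"hand":0.045,"x":-0.018,"y":-0.09,"z":0,"spin":-4.2},{"hand":0.045,"x":-0.024,"y":-0.124,"z":0,"spin":-5.6},{"hand":0.045,"x":-0.024,"y":-0.124,"z":0,"spin":-6.97},{"hand":0.045,"x":-0.024,"y":-0.124,"z":-0.03,"spin":-6.97},{"hand":0.045,"x":-0.024,"y":-0.124,"z":-0.06,"spin":-6.97},{"hand":0.045,"x":-0.024,"y":-0.124,"z":-0.1,"spin":-6.97},{"hand":0.045,"x":-0.024,"y":-0.124,"z":-0.125,"spin":-6.97},{"hand":0.045,"x":-0.024,"y":-0.124,"z":-0.125,"spin":-6.97},{"hand":0.045,"x":-0.024,"y":-0.124,"z":-0.125,"spin":-6.97},{"hand":0.045,"x":-0.024,"y":-0.124,"z":-0.125,"spin":-6.97}]'
python3 - <<'E'
from h import *
c=read_camera("side"); t=read_camera("top")
p=pix(c,[[590,-120,130]])[0].astype(int)
a=cv2.resize(c["img"][p[1]-60:p[1]+60,p[0]-50:p[0]+50],(400,480)); q=pix(t,[[590,-120,200]])[0].astype(int)
b=cv2.resize(t["img"][q[1]-45:q[1]+45,q[0]-38:q[0]+37],(400,480))
cv2.imwrite("pics/g5.png",np.hstack([a,b])[:,:,::-1])
E
```

```text
t: 11.87
eef_pos: [537.8, -224.2, 217.1]
tcp_rot: [3.14, -0.002, 0.177]
ft_force: [-1.0, -0.2, 0.6]
opening: 0.473
```

View pics/g5.png

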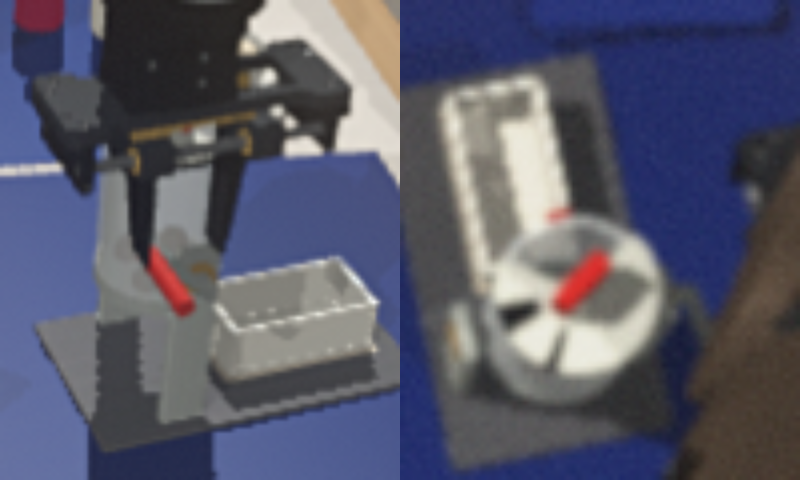

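The top crop shows the bar now at 135° in world axes, as planned (dial about 2.18), with the window by the red tab. The side crop shows the fingers straddling the crank from above at (145–220, 255). I'll descend, close loosely and begin the swing.

```bash
python3 -m handwheel '[{"hand":0.045,"x":0,"y":0,"z":-0.02,"spin":0},{"hand":0.045,"x":0,"y":0,"z":-0.046,"spin":0},{"hand":0.045,"x":0,"y":0,"z":-0.046,"spin":0},{"hand":0.018,"x":0,"y":0,"z":-0.046,"spin":0},{"hand":0.018,"x":0,"y":0,"z":-0.046,"spin":0},{"hand":0.018,"x":0,"y":0,"z":-0.046,"spin":0},{"hand":0.018,"x":0,"y":0,"z":-0.046,"spin":0},{"hand":0.018,"x":0,"y":0,"z":-0.046,"spin":0}]'
python3 - <<'E'
import numpy as np
ex=np.array([.985,.173])
for tip in np.r_[np.arange(0,2.01,.1)]:
    th=np.arctan2(39,-46)-tip; d=60.3*np.cos(th)+46; print(round(tip,2),(d*ex/1000).round(4),round((60.3*np.sin(th)-39)/1000,4))
E
```

```text
t: 12.63
eef_pos: [537.4, -224.1, 170.7]
tcp_rot: [3.141, -0.001, 0.177]
ft_force: [0.8, -0.7, -0.1]
opening: 0.208
0.0 [0. 0.] -0.0
0.1 [0.0041 0.0007] 0.0044
0.2 [0.0085 0.0015] 0.0084
0.3 [0.0134 0.0024] 0.0118
0.4 [0.0185 0.0033] 0.0148
0.5 [0.024  0.0042] 0.0173
0.6 [0.0296 0.0052] 0.0192
0.7 [0.0354 0.0062] 0.0205
0.8 [0.0413 0.0073] 0.0212
0.9 [0.0472 0.0083] 0.0213
1.0 [0.0532 0.0093] 0.0208
1.1 [0.059  0.0104] 0.0197
1.2 [0.0647 0.0114] 0.018
1.3 [0.0702 0.0123] 0.0157
1.4 [0.0755 0.0133] 0.013
1.5 [0.0804 0.0141] 0.0096
1.6 [0.085  0.0149] 0.0058
1.7 [0.0892 0.0157] 0.0016
1.8 [0.093  0.0163] -0.0031
1.9 [0.0963 0.0169] -0.0081
2.0 [0.0991 0.0174] -0.0134
```

```bash
python3 -m handwheel '[{"hand":0.018,"x":0.004,"y":0.001,"z":0.004,"spin":0},{"hand":0.018,"x":0.0085,"y":0.0015,"z":0.0084,"spin":0},{"hand":0.018,"x":0.0134,"y":0.0024,"z":0.012,"spin":0},{"hand":0.018,"x":0.0185,"y":0.003,"z":0.015,"spin":0},{"hand":0.018,"x":0.024,"y":0.004,"z":0.017,"spin":0},{"hand":0.018,"x":0.03,"y":0.005,"z":0.019,"spin":0},{"hand":0.018,"x":0.035,"y":0.006,"z":0.0205,"spin":0},{"hand":0.018,"x":0.041,"y":0.007,"z":0.021,"spin":0},{"hand":0.018,"x":0.047,"y":0.008,"z":0.021,"spin":0},{"hand":0.018,"x":0.053,"y":0.009,"z":0.021,"spin":0},{"hand":0.018,"x":0.059,"y":0.01,"z":0.02,"spin":0},{"hand":0.018,"x":0.065,"y":0.011,"z":0.018,"spin":0},{"hand":0.018,"x":0.07,"y":0.012,"z":0.016,"spin":0},{"hand":0.018,"x":0.0755,"y":0.013,"z":0.013,"spin":0},{"hand":0.018,"x":0.0755,"y":0.013,"z":0.013,"spin":0}]'
python3 - <<'E'
from h import *
c=read_camera("side"); p=pix(c,[[620,-100,130]])[0].astype(int)
cv2.imwrite("pics/g6.png",cv2.resize(c["img"][p[1]-60:p[1]+60,p[0]-60:p[0]+60,::-1],(600,600)))
E
```

```text
t: 13.88
eef_pos: [613.5, -210.6, 181.8]
tcp_rot: [-3.141, -0.0, 0.177]
ft_force: [1.3, -0.1, -0.9]
opening: 0.193
```

View pics/g6.png

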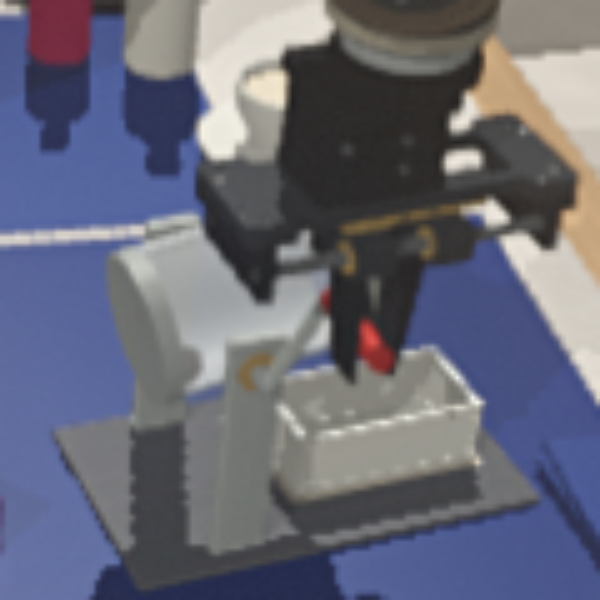

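The jar has followed to about 1.4 with the handle between the fingers at (375,345), and the dish is undisturbed. I'll continue slowly.

```bash
python3 -m handwheel '[{"hand":0.018,"x":0.002,"y":0,"z":-0.001,"spin":0},{"hand":0.018,"x":0.004,"y":0.0005,"z":-0.002,"spin":0},{"hand":0.018,"x":0.006,"y":0.001,"z":-0.004,"spin":0},{"hand":0.018,"x":0.008,"y":0.0015,"z":-0.005,"spin":0},{"hand":0.018,"x":0.01,"y":0.002,"z":-0.007,"spin":0},{"hand":0.018,"x":0.012,"y":0.002,"z":-0.009,"spin":0},{"hand":0.018,"x":0.014,"y":0.0025,"z":-0.011,"spin":0},{"hand":0.018,"x":0.016,"y":0.003,"z":-0.013,"spin":0},{"hand":0.018,"x":0.0175,"y":0.003,"z":-0.015,"spin":0},{"hand":0.018,"x":0.019,"y":0.003,"z":-0.017,"spin":0},{"hand":0.018,"x":0.02,"y":0.0035,"z":-0.018,"spin":0},{"hand":0.018,"x":0.021,"y":0.0035,"z":-0.02,"spin":0},{"hand":0.018,"x":0.022,"y":0.004,"z":-0.022,"spin":0},{"hand":0.018,"x":0.023,"y":0.004,"z":-0.024,"spin":0},{"hand":0.018,"x":0.024,"y":0.004,"z":-0.026,"spin":0},{"hand":0.018,"x":0.025,"y":0.004,"z":-0.026,"spin":0},{"hand":0.018,"x":0.025,"y":0.004,"z":-0.026,"spin":0},{"hand":0.018,"x":0.025,"y":0.004,"z":-0.026,"spin":0},{"hand":0.018,"x":0.025,"y":0.004,"z":-0.026,"spin":0},{"hand":0.018,"x":0.025,"y":0.004,"z":-0.026,"spin":0}]'
python3 - <<'E'
from h import *
c=read_camera("side"); p=pix(c,[[640,-100,90]])[0].astype(int)
t=read_camera("top");q=pix(t,[[650,-90,60]])[0].astype(int)
a=cv2.resize(c["img"][p[1]-50:p[1]+50,p[0]-40:p[0]+40],(400,500)); b=cv2.resize(t["img"][q[1]-50:q[1]+50,q[0]-40:q[0]+40],(400,500))
cv2.imwrite("pics/g7.png",np.hstack([a,b])[:,:,::-1])
E
```

```text
t: 15.6
eef_pos: [637.1, -206.7, 155.9]
tcp_rot: [-3.14, 0.002, 0.177]
ft_force: [-5.4, -1.0, -0.8]
opening: 0.188
```

View pics/g7.png

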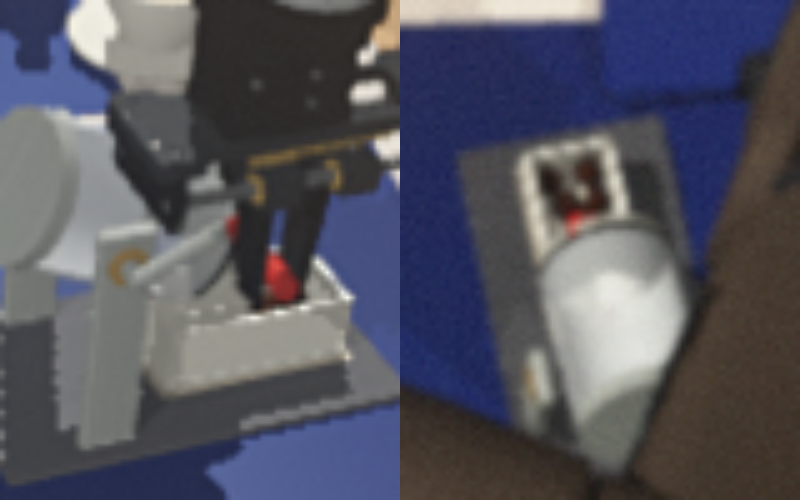

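Brown nuts lie in the dish, seen at the top crop's (555–600, 180–215), and the clear jar looks empty. I'll enlarge to count them.

```bash
python3 - <<'E'
from h import *
t=read_camera("top");q=pix(t,[[675,-80,40]])[0].astype(int)
c=read_camera("side");p=pix(c,[[660,-80,40]])[0].astype(int)
a=cv2.resize(t["img"][q[1]-20:q[1]+20,q[0]-17:q[0]+17],(408,480),interpolation=cv2.INTER_CUBIC)
b=cv2.resize(c["img"][p[1]-22:p[1]+18,p[0]-20:p[0]+12],(384,480),interpolation=cv2.INTER_CUBIC)
im=np.hstack([a,b]);im=cv2.convertScaleAbs(im,alpha=1.4,beta=10)
cv2.imwrite("pics/g8.png",im[:,:,::-1])
E
```

```text
(no output)
```

View pics/g8.png

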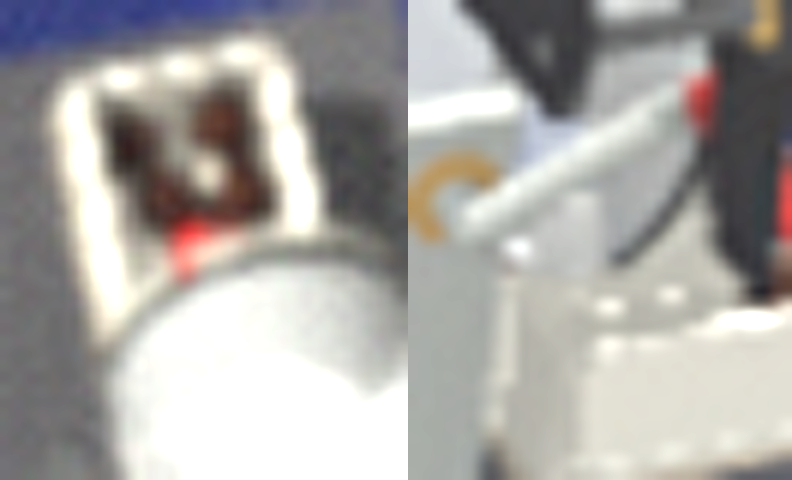

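Four brown patches are in the dish at (130,140), (215,120), (175,195) and (240,190), so all four nuts are in. I'll swing the jar back.

```bash
python3 -m handwheel '[{"hand":0.018,"x":-0.004,"y":-0.0005,"z":0.005,"spin":0},{"hand":0.018,"x":-0.0075,"y":-0.001,"z":0.01,"spin":0},{"hand":0.018,"x":-0.0115,"y":-0.0015,"z":0.0145,"spin":0},{"hand":0.018,"x":-0.0155,"y":-0.002,"z":0.019,"spin":0},{"hand":0.018,"x":-0.02,"y":-0.003,"z":0.0225,"spin":0},{"hand":0.018,"x":-0.025,"y":-0.004,"z":0.026,"spin":0},{"hand":0.018,"x":-0.03,"y":-0.005,"z":0.029,"spin":0},{"hand":0.018,"x":-0.036,"y":-0.006,"z":0.031,"spin":0},{"hand":0.018,"x":-0.041,"y":-0.007,"z":0.033,"spin":0},{"hand":0.018,"x":-0.047,"y":-0.008,"z":0.034,"spin":0},{"hand":0.018,"x":-0.053,"y":-0.009,"z":0.034,"spin":0},{"hand":0.018,"x":-0.059,"y":-0.01,"z":0.034,"spin":0},{"hand":0.018,"x":-0.065,"y":-0.011,"z":0.033,"spin":0},{"hand":0.018,"x":-0.071,"y":-0.012,"z":0.032,"spin":0},{"hand":0.018,"x":-0.0765,"y":-0.013,"z":0.03,"spin":0},{"hand":0.018,"x":-0.082,"y":-0.014,"z":0.028,"spin":0},{"hand":0.018,"x":-0.087,"y":-0.015,"z":0.025,"spin":0},{"hand":0.018,"x":-0.092,"y":-0.0155,"z":0.0214,"spin":0},{"hand":0.018,"x":-0.0965,"y":-0.016,"z":0.017,"spin":0},{"hand":0.018,"x":-0.1005,"y":-0.017,"z":0.013,"spin":0}]'
python3 -m handwheel '[{"hand":0.018,"x":-0.002,"y":0,"z":-0.001,"spin":0},{"hand":0.018,"x":-0.0035,"y":-0.0005,"z":-0.002,"spin":0},{"hand":0.018,"x":-0.0035,"y":-0.0005,"z":-0.002,"spin":0},{"hand":0.018,"x":-0.0035,"y":-0.0005,"z":-0.002,"spin":0}]'
```

```text
t: 17.47
eef_pos: [537.8, -224.1, 170.5]
tcp_rot: [3.14, -0.003, 0.177]
ft_force: [4.4, 1.4, 4.0]
opening: 0.188
t: 17.8
eef_pos: [534.3, -224.6, 167.4]
tcp_rot: [3.141, -0.002, 0.177]
ft_force: [8.5, -0.6, -2.9]
opening: 0.188
```

```bash
python3 -m handwheel '[{"hand":0.018,"x":-0.0015,"y":0,"z":-0.001,"spin":0},{"hand":0.018,"x":-0.003,"y":-0.0005,"z":-0.001,"spin":0},{"hand":0.018,"x":-0.003,"y":-0.0005,"z":-0.001,"spin":0},{"hand":0.018,"x":-0.003,"y":-0.0005,"z":-0.001,"spin":0}]'
```

```text
t: 18.13
eef_pos: [533.8, -224.8, 167.2]
tcp_rot: [3.139, -0.007, 0.177]
ft_force: [21.8, 6.1, -2.8]
opening: 0.195
```

It is against the stop: force rose to 22 N with no more travel. I'll release and retreat.

```bash
python3 -m handwheel '[{"hand":0.045,"x":0.003,"y":0.0005,"z":0.001,"spin":0},{"hand":0.045,"x":0.004,"y":0.0005,"z":0.001,"spin":0},{"hand":0.045,"x":0.004,"y":0.0005,"z":0.001,"spin":0},{"hand":0.045,"x":0.004,"y":0.0005,"z":0.001,"spin":0},{"hand":0.045,"x":0.004,"y":0.0005,"z":0.001,"spin":0},{"hand":0.045,"x":0.004,"y":0.0005,"z":0.03,"spin":0},{"hand":0.045,"x":0.004,"y":0.0005,"z":0.06,"spin":0},{"hand":0.045,"x":0.004,"y":0.0005,"z":0.1,"spin":0},{"hand":0.045,"x":0.004,"y":0.0005,"z":0.14,"spin":0},{"hand":0.045,"x":0,"y":-0.03,"z":0.16,"spin":0},{"hand":0.045,"x":-0.02,"y":-0.06,"z":0.16,"spin":0},{"hand":0.045,"x":-0.04,"y":-0.1,"z":0.16,"spin":0},{"hand":0.045,"x":-0.06,"y":-0.13,"z":0.16,"spin":0},{"hand":0.045,"x":-0.08,"y":-0.15,"z":0.16,"spin":0},{"hand":0.045,"x":-0.08,"y":-0.15,"z":0.16,"spin":0},{"hand":0.045,"x":-0.08,"y":-0.15,"z":0.16,"spin":0}]'
python3 - <<'E'
from h import *
t=read_camera("top");s=read_camera("side")
for b in blobs(red(t["img"])):
    x=ctr(b)
    if 270<x[0]<340 and 140<x[1]<175:
        ys,xs=np.nonzero(b);print("red",x.round(1),b.sum())
        for z in(253.5,181):
            r=cv2.minAreaRect(onz(t,np.c_[xs,ys],z)[:,:2].astype(np.float32));print(z,np.array(r[0]).round(1),np.array(r[1]).round(1),round(r[2],1))
for b in blobs(red(s["img"])):
    x=ctr(b)
    if 290<x[0]<340 and 180<x[1]<260: print("side red",x.round(1))
q=pix(t,[[640,-90,60]])[0].astype(int);p=pix(s,[[640,-90,80]])[0].astype(int)
a=cv2.resize(t["img"][q[1]-37:q[1]+38,q[0]-25:q[0]+25],(400,600),interpolation=cv2.INTER_CUBIC)
b=cv2.resize(s["img"][p[1]-60:p[1]+60,p[0]-40:p[0]+40],(400,600),interpolation=cv2.INTER_CUBIC)
cv2.imwrite("pics/g9.png",cv2.convertScaleAbs(np.hstack([a,b]),alpha=1.2)[:,:,::-1])
E
```

```text
t: 19.47
eef_pos: [449.5, -375.9, 326.5]
tcp_rot: [-3.141, 0.0, 0.174]
ft_force: [0.3, -0.7, 0.1]
opening: 0.475
red [288.6 150.2] 45
253.5 [560.4 -97.7] [10.2 33.2] 43.6
181 [ 574.7 -105.7] [10.9 35.4] 43.6
red [324.  162.5] 90
253.5 [ 522.7 -200.7] [13.7 55.4] 9.9
181 [ 534.5 -215.7] [14.6 59.1] 9.9
side red [308.2 239.8]
```

View pics/g9.png

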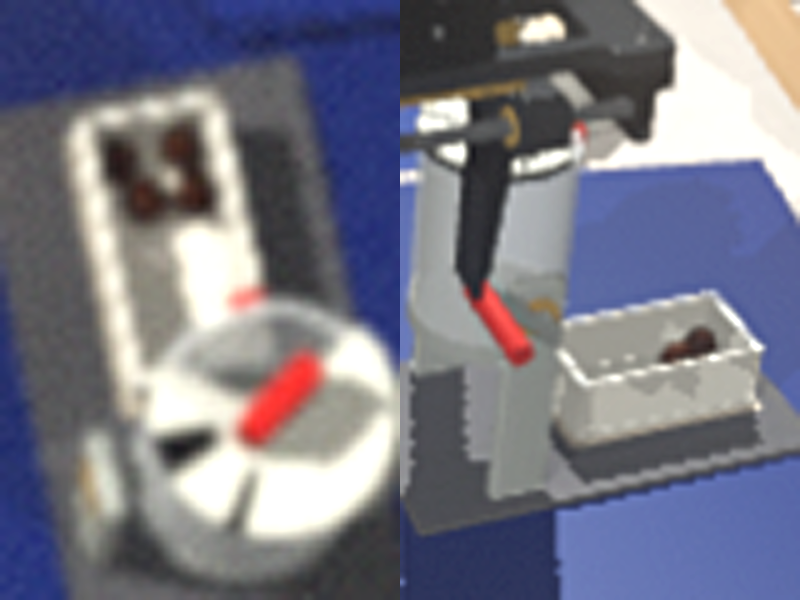

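The last picture shows four nuts in the dish at (120,160), (180,145), (145,200) and (195,195). The dish is on the mark, the jar is upright, and the gripper is well clear of everything.

```bash
python3 -c "
from cell import job_done
print(job_done())"
```

```text
the job is handed in; nothing more can be done
None
```

The job is done and handed in at about 19.6 s of the 64 s allowed; `job_done()` gives no verdict, so these are my own checks from the camera and force readings.

- **Dish:** I set it on the mark lengthwise. Its rim corners matched the predicted positions to about 2 px in the side view. It looks unmoved in the last picture.
- **Dial:** I turned its red bar about 60° with the jar upright. The last top view gives about 2.16 against the target of 2.18.
- **Nuts:** I swung the jar to about 2.0 by the crank, and no rocking was needed. All four nuts are visible in the dish in the last picture.
- **Jar:** I swung it back until it met its stop, where the force rose to 22 N with no more travel. The crank is back where it started, to within 1 mm in the top view.
- **Robot:** The gripper is clear of everything, with about 0 N on the wrist.

No check failed. I did not measure the other things on the bar again at the end, but the arm kept away from them and nothing in the pictures looked moved. I viewed 12 pictures, counting crops: the most allowed, and more than the 8 planned.

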